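# Seat the sensor plate on the calibration stand and latch it

### The job

Set the distance sensor's plate on the calibration stand so that its three ball feet settle fully into the cone, the groove and the flat seat, lowering it gently without dropping or forcing it, and let go. Then turn the stand's latch knob clockwise to its end stop so that the latch arm lies over the plate and the plate stays settled. Leave the other parts on the table where they are.

Things in the scene. Friction and masses are not known exactly. Their poses are not given: they have to be found in the camera images.
- sensor_center (a point): Centre of the sensor housing of the loose sensor plate, half-way up it, 48 mm above the bottom of the feet, 24 mm above the plate's top. A plain grey block 36 mm long (x) x 44 mm wide (y) x 48 mm high; two round black eyes stick out 8 mm from its +x face. Take it across its flat y sides (44 mm). x axis to the front (eyes, narrow end), y left, z up
- sensor_plate: The loose sensor plate as a whole, about 0.22 kg: T-shaped aluminium plate 6 mm thick, top 24 mm above the feet's bottom. Rear bar of the T: 88 mm wide, x -44 to -16 mm; its 36 mm wide stem runs under the housing to x +60 mm. Three polished, slippery steel ball feet. Origin 48 mm below sensor_center, level with the feet's bottom; same axes
- foot_cone (a point): centre of the 16 mm ball foot at the rear left (plate x -30, y +34 mm); belongs in the cone seat. All feet's centres lie 8 mm above the bottom of the feet
- foot_groove (a point): centre of the 16 mm ball foot at the rear right (plate x -30, y -34 mm); belongs in the groove seat
- foot_flat (a point): centre of the 16 mm ball foot under the front, narrow end (plate x +48, y 0); belongs on the flat seat
- stand: Fixed calibration stand: dark slab 205 x 112 x 10 mm (x -127 to +78 mm) with three aluminium seats and, at its rear, a swing latch on a pillar. Origin on the table, directly below where sensor_plate's origin belongs; axes as those of the seated sensor plate (x to the flat seat). The plate fits one way round only; seated, its origin is 26.4 mm above the stand's
- seat_cone (a point): where the centre of the cone foot lies when settled: in the round cone pit (24 mm mouth, 50 degree walls, rim 36 mm high) at stand x -30, y +34 mm; 34.4 mm above the table like the other two seat points. The ball must come down 2 mm below the rim with its centre
- seat_groove (a point): where the centre of the groove foot lies when settled: in the straight V groove (24 mm wide at the top, 50 degree walls, 36 mm long, running along the stand's y axis towards the cone) at stand x -30, y -34 mm
- seat_flat (a point): where the centre of the flat foot lies when settled: on the low round pad with a flat top (32 mm across) at stand x +48, y 0; its top is 8 mm below this point
- latch (a joint): Turn of the swing latch, 0 to 1.4 rad, growing clockwise from above; 1.4 is its end stop (locked). Stays where left (friction 0.06 N m). Its arm (reach 70 mm, 14 mm wide, 6 mm thick, underside 53 mm above the table) points 1.4 minus this value anticlockwise from the stand's x axis; at 1.4 it lies 3 mm above the rear bar of a seated plate; below 0.5 it is clear
- latch_grip (a point): On the latch's pivot axis (stand x -100 mm, y 0), 81 mm above the table, at a good height to grip its black bar knob: 42 mm long along the latch arm, 14 mm wide, from 59 to 95 mm above the table. Its axes turn with the latch; at value 1.4 the bar lies along the stand's x axis
- tyre: small rubber tyre on a hub, 56 mm across, 22 mm high, lying flat; bystander; origin at the centre of its underside
- motor: grey motor block without feet, 62 x 30 x 30 mm with a short black shaft; bystander; origin at the centre of its underside
- gear: toothed wheel, about 59 mm across, 12 mm thick, lying flat; bystander; origin at the centre of its underside
- beam: grey plastic beam 120 x 8 x 8 mm lying on the table; bystander; origin at the centre of its underside
- driver: screwdriver about 160 mm long lying on the table; bystander; origin at the middle of its underside
- hub: white controller brick 112 x 72 x 32 mm; bystander; origin at the centre of its underside

How it is judged:
By the outcome, as a careful person would: the job done as asked, in the order asked, and still so for the second after the job is handed in, with the robot touching nothing.
It also fails if it takes over 61 s, if anything falls off the work surface, if the arm or the gripper's body presses on something with over 40 N, if the wrist force passes 120 N, or if a joint passes its speed limit or range.

### The arm

A 7-joint arm with a two-finger parallel gripper is mounted at the origin on the work surface. World frame = base frame: x ahead of the robot, y to its left, z up, the work surface at z = 0. Lengths are in m, angles in rad, forces in N, time in s.
With the tool pointing down it reaches from about 0.425 to 0.925 m from the base axis. Payload 6.8 kg.
Tool frame: the origin (TCP) lies between the finger pads; the fingertips stand finger_overhang ahead of it and the grasp point (between the pads) lies 6 mm ahead of it (finger_overhang is the distance from the TCP to the fingertips, in m); z points along the fingers, y is the line along which they close (so a half turn about z gives the same grasp; the last joint's range is limited). The gripper opens to 85 mm and grips with 20 to 120 N. Pads are 22 mm wide; open, the fingers measure 114 mm over their backs; the gripper's body (76 mm by 85 mm) begins 54 mm behind the grasp point. The pads swing forward as they close: fully open they stand 13 mm farther back than shut.
Start: joints at [-1.246, 0.477, 0.022, 1.555, -0.011, 1.109, -0.083], TCP at [0.283, 0.613, 0.256] pointing down, gripper open.
Joint ranges: [-2.96, 2.96], [-0.34, 2.1], [-1.41, 1.46], [0.24, 2.44], [-1.37, 4.51], [0.17, 1.92], [-2.96, 2.96]. Speed limits (rad/s): [2.39, 2.39, 3.14, 3.14, 3.14, 3.14, 3.14].

### API

Orientations are given as a unit quaternion [w, x, y, z].
In Python, from station import * gives the robot as it stands.
- The arm moves only by the tool drive_tool, never from a script. Its argument "increments" is a list of rows, each an object of numbers: "claw": the finger opening in m, from 0 to 0.0854; "dx", "dy", "dz": the shift along the tool's x, y, z in m; "wx", "wy", "wz": the turn, a rotation vector about the tool's x, y, z in degrees. A call has 1 to 20 rows; each row shifts and turns the commanded pose from where the row before left it, along the tool's axes as they then stand; what a row does not reach is not made up. A row lasts 1/8 s, in which the tool goes at most 62.5 mm and 10.7 degrees, less where a joint would pass 70% of its speed; a pose out of reach is approached as far as the arm can. A call with a gripper value outside its range is refused whole. The fingers move at their own pace and stop on an object; "newtons" is the grip in N (left out, the last holds). Time passes only in rows, so rows that do not move let the fingers close. It gives the time, the measured TCP pose, the force, the opening and the grip force at its end, in the units of the state.
- get_obs(): the state, without advancing time (a new reading comes with each control period).
- read_camera(name): name is "side" or "top" or "wrist"; returns (picture, depth): 400x640x3 uint8, red, green, blue; 400x640 float32, m along the optical axis (not along the pixel's ray), 0 where there is no reading.
- calibration(name): a dict with "intrinsics" (3x3 intrinsics, pixels), "R" (3x3) and "t" (3): a world point X has camera coordinates R X + t; the wrist camera has in their place "mount" (4x4, takes a point from camera to tool coordinates, whose origin is the TCP and whose axes are the flange's). Camera axes: x right, y down, z forward; pixel columns grow to the right and rows downward; lengths in m; the calibration is good to about 2 mm. A picture is of the moment at which its call begins: read the wrist's pose just before it. calibration takes no time and is no camera call.
- hand_in(): hands the job in; it is judged then, once.
The state is a dict: "t": time; "q": joint angles; "joint_vel": joint speeds; "joint_torque": joint torques, N m; "eef_pos": TCP position; "tool_rot": TCP orientation; "contact_force": force on the tool from outside, world axes, zero at the start; "torque": the same for the moment, N m; "gripper_width": opening from 0.0 (shut) to 1.0 (fully open); "grasp_force": force on a finger pad.
Only numpy, scipy, OpenCV 4.12 (cv2) and the standard library are available. Lean on these libraries where they do the work, as an engineer would, in place of code of your own. Each camera call takes 0.05 s, during which the arm holds its last target. There are 200 camera calls.

## Working session

There is one attempt and no reset: what is moved stays moved. The work goes in short steps, Python scripts to look and compute and a tool call to move; the robot and the scene stay as the last step left them, time stands still between calls to the robot, and variables do not carry over. Pictures are saved under pics/ and viewed, at most 10 in all, crops included, and the job is handed in when it is done.

Besides the shell and the picture viewer there is one more tool, called after "Request:" as name(argument=value, ...), one argument or row to a line, values as JSON. drive_tool: Moves the arm, as the interface text tells. Its arguments: {"type":"object","properties":{"increments":{"type":"array","items":{"type":"object","properties":{"claw":{"type":"number"},"dx":{"type":"number"},"dy":{"type":"number"},"dz":{"type":"number"},"wx":{"type":"number"},"wy":{"type":"number"},"wz":{"type":"number"}}}},"newtons":{"type":"number"}},"required":["increments"]}

```bash
mkdir -p pics; python3 - <<'E'
from station import *
import cv2,numpy as np
o=get_obs();print(o)
for n in("top","side"):
    p,d=read_camera(n);cv2.imwrite(f"pics/{n}0.png",p[:,:,::-1]);np.savez(f"{n}0.npz",p=p,d=d)
    c=calibration(n);print(n,c)
print(calibration("wrist"))
E
ls
```

```text
{'t': 0.0, 'q': array([-1.24610045,  0.47783147,  0.02233508,  1.55645465, -0.01151548,
        1.10930453, -0.08311255]), 'joint_vel': array([ 3.12762696e-04, -2.12450338e-05, -7.49498553e-04, -3.34583923e-06,
        5.02844573e-04,  4.62516587e-04, -2.29169546e-04]), 'joint_torque': array([-6.29114438e-04, -5.96469712e+01,  1.60775509e+00, -2.81186771e+01,
        1.24128975e-02,  9.60742473e-03,  1.05798583e-05]), 'eef_pos': array([0.2828752 , 0.61225977, 0.2553032 ]), 'tool_rot': array([-1.39582473e-04,  2.14709825e-01,  9.76677437e-01, -9.24542100e-04]), 'contact_force': array([ 0.31199077, -0.61649041,  0.44949178]), 'torque': array([ 0.00290764,  0.0014063 , -0.00353368]), 'grasp_force': 0.0, 'gripper_width': 1.0014950376394938}
top {'intrinsics': array([[383.17759862,   0.        , 324.01537028],
       [  0.        , 383.17759862, 197.01790627],
       [  0.        ,   0.        ,   1.        ]]), 'R': array([[ 0.02053651, -0.99976168,  0.00740481],
       [-0.9843108 , -0.02151622, -0.17512651],
       [ 0.1752441 , -0.00369214, -0.98451809]]), 't': array([-0.04218663,  0.
[... 245 characters left out ...]
60713],
       [-0.04849994,  0.61681161, -0.78561517],
       [ 0.06739393, -0.78272745, -0.61870493]]), 't': array([0.54170546, 0.10393301, 1.20109483])}
{'intrinsics': array([[290.79711533,   0.        , 322.2332969 ],
       [  0.        , 290.79711533, 200.34190958],
       [  0.        ,   0.        ,   1.        ]]), 'mount': array([[ 8.03426658e-06, -9.61716103e-01, -2.74047693e-01,
         6.96877181e-02],
       [ 1.00000000e+00,  7.96005856e-06,  1.38278880e-06,
         3.58369483e-05],
       [ 8.51585428e-07, -2.74047693e-01,  9.61716103e-01,
        -1.18731365e-01],
       [ 0.00000000e+00,  0.00000000e+00,  0.00000000e+00,
         1.00000000e+00]])}
pics
side0.npz
top0.npz
```

View pics/top0.png

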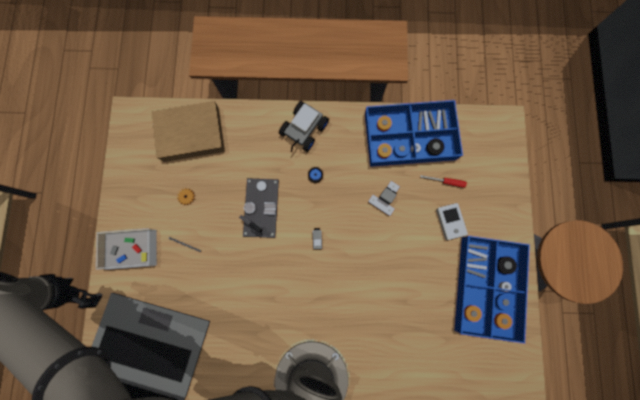

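View pics/side0.png

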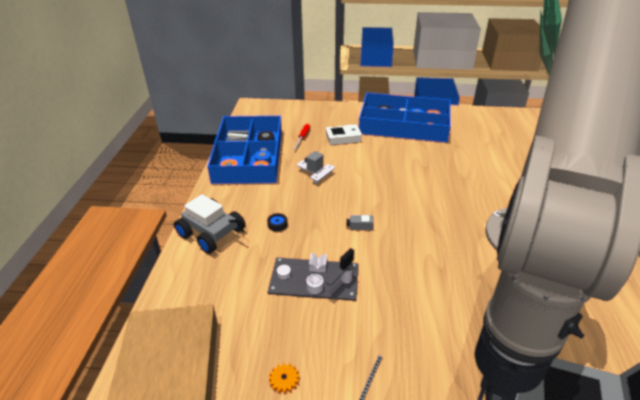

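The top view shows the stand at about (262,208), with its flat pad up at (261,186) and the latch at (250,225). The loose sensor plate is at about (385,198), with its front towards the upper right. The side view agrees. Next I get coarse positions by deprojection.

```bash
cat > h.py <<'E'
import numpy as np,cv2
from station import *
from scipy.spatial.transform import Rotation as R
def tool(o):
    T=np.eye(4);T[:3,:3]=R.from_quat(o["tool_rot"],scalar_first=True).as_matrix();T[:3,3]=o["eef_pos"];return T
def cam(n,o=None):
    c=calibration(n)
    if n=="wrist": C=tool(o)@c["mount"]
    else:
        C=np.eye(4);C[:3,:3]=c["R"].T;C[:3,3]=-c["R"].T@c["t"]
    return c["intrinsics"],C
def cloud(d,K,C):
    v,u=np.mgrid[:d.shape[0],:d.shape[1]]
    P=np.stack([(u-K[0,2])/K[0,0]*d,(v-K[1,2])/K[1,1]*d,d],-1)
    W=P@C[:3,:3].T+C[:3,3];W[d<=0]=np.nan;return W
def ray(u,v,z,K,C):
    r=C[:3,:3]@np.array([(u-K[0,2])/K[0,0],(v-K[1,2])/K[1,1],1]);return C[:3,3]+r*(z-C[2,3])/r[2]
def proj(X,K,C):
    p=(np.atleast_2d(X)-C[:3,3])@C[:3,:3];return p[:,:2]/p[:,2:]*[K[0,0],K[1,1]]+K[:2,2]
def snap(n,tag):
    o=get_obs();p,d=read_camera(n);K,C=cam(n,o);cv2.imwrite(f"pics/{tag}.png",p[:,:,::-1])
    np.savez(tag+".npz",p=p,d=d,K=K,C=C);return o,p,d,K,C
E
python3 - <<'E'
from h import *
D=np.load("top0.npz");K,C=cam("top");W=cloud(D["d"],K,C)
for n,(u,v,z) in dict(flat=(261,186,.026),cone=(250,208,.036),groove=(270,208,.036),latch=(250,226,.09),body=(390,190,.07),rear=(381,206,.024),front=(393,184,.05)).items():
    print(n,ray(u,v,z,K,C).round(3),W[v,u].round(3))
p=D["p"];a=cv2.resize(p[165:250,230:410,::-1],None,fx=4.4,fy=4.4,interpolation=2);cv2.imwrite("pics/c1.png",a)
E
```

```text
flat [0.621 0.186 0.026] [0.621 0.187 0.025]
cone [0.543 0.218 0.036] [0.545 0.221 0.022]
groove [0.545 0.151 0.036] [0.546 0.152 0.028]
latch [0.477 0.205 0.09 ] [0.477 0.204 0.092]
body [ 0.608 -0.247  0.07 ] [ 0.61  -0.249  0.06 ]
rear [ 0.561 -0.225  0.024] [ 0.562 -0.225  0.021]
front [ 0.633 -0.261  0.05 ] [ 0.639 -0.267  0.021]
```

View pics/c1.png

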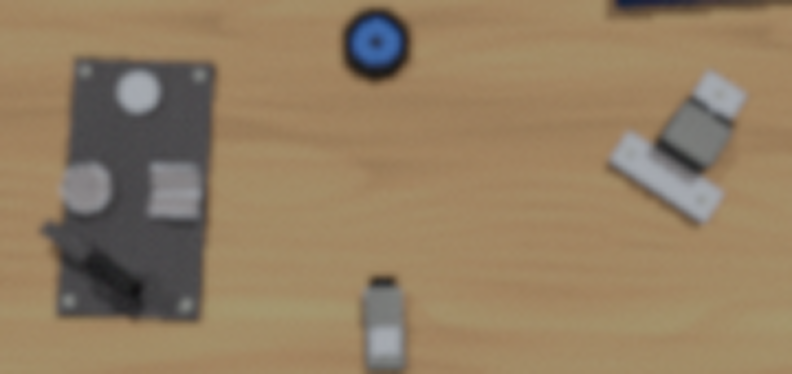

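The crop shows the stand upright in the image, yawed about -2°. The cone is at (85,187), the groove at (175,188), the pad at (138,92), and the latch pivot is near (120,280) with its arm towards the upper left. The plate points to the upper right at a yaw of about -30°. I'll look at the stand with the wrist camera first, then the plate.

```bash
cat >> h.py <<'E'
def plan(p,yaw):
    """tool pointing down, tool y at world angle yaw (deg); rotate first, then shift"""
    o=get_obs();T=tool(o);a=np.radians(yaw)
    y=np.array([np.cos(a),np.sin(a),0]);z=np.array([0,0,-1.]);G=np.c_[np.cross(y,z),y,z]
    rv=R.from_matrix(T[:3,:3].T@G).as_rotvec(degrees=True)
    d=G.T@(np.array(p)-o["eef_pos"])
    print("t",round(o["t"],2),"pos",o["eef_pos"].round(4),"rot deg",rv.round(2),"then shift mm",(d*1000).round(1),"F",o["contact_force"].round(1),"w",o["gripper_width"])
E
python3 -c "
from h import *
plan([.55,.187,.22],88)"
```

```text
t 0.1 pos [0.2829 0.6123 0.2554] rot deg [-9.00e-02 -1.00e-02 -2.28e+01] then shift mm [-281.8 -415.7   35.4] F [-1.3  0.  -0. ] w 0.9997042585954649
```

Request:
drive_tool(
  increments=[
    {"wz": -7.6},
    {"wz": -7.6},
    {"wz": -7.6},
    {"dx": -0.0141, "dy": -0.0208, "dz": 0.0018},
    {"dx": -0.0282, "dy": -0.0416, "dz": 0.0035},
    {"dx": -0.0282, "dy": -0.0416, "dz": 0.0035},
    {"dx": -0.0282, "dy": -0.0416, "dz": 0.0035},
    {"dx": -0.0282, "dy": -0.0416, "dz": 0.0035},
    {"dx": -0.0282, "dy": -0.0416, "dz": 0.0035},
    {"dx": -0.0282, "dy": -0.0416, "dz": 0.0035},
    {"dx": -0.0282, "dy": -0.0416, "dz": 0.0035},
    {"dx": -0.0282, "dy": -0.0416, "dz": 0.0035},
    {"dx": -0.0282, "dy": -0.0416, "dz": 0.0035},
    {"dx": -0.0141, "dy": -0.0208, "dz": 0.0018},
    {},
    {},
  ],
)

```text
schema error: expected keys claw, dx, dy, dz, wx, wy, wz
```

```bash
python3 -c "
from h import *
o,p,d,K,C=snap('wrist','w1')
print(o['eef_pos'],o['joint_vel'].max())
plan([.57,-.23,.2],60)"
```

```text
[0.28291809 0.61230667 0.25543122] 0.0021438998069960966
t 0.15 pos [0.283  0.6124 0.2556] rot deg [-0.08  0.01  5.2 ] then shift mm [-669.8 -586.    55.6] F [-0.1  0.1 -0.5] w 0.9978223114431619
```

View pics/w1.png

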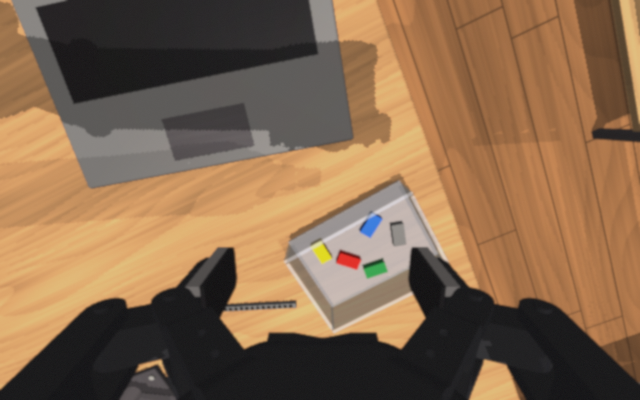

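The move was refused because every row needs all seven keys. The picture was therefore taken at the start pose and shows only the laptop and the parts box. I'll resend the move with complete rows.

Request:
drive_tool(
  increments=[
    {"claw": 0.085, "dx": 0, "dy": 0, "dz": 0, "wx": 0, "wy": 0, "wz": -7.6},
    {"claw": 0.085, "dx": 0, "dy": 0, "dz": 0, "wx": 0, "wy": 0, "wz": -7.6},
    {"claw": 0.085, "dx": 0, "dy": 0, "dz": 0, "wx": 0, "wy": 0, "wz": -7.6},
    {"claw": 0.085, "dx": -0.0141, "dy": -0.0208, "dz": 0.0018, "wx": 0, "wy": 0, "wz": 0},
    {"claw": 0.085, "dx": -0.0282, "dy": -0.0416, "dz": 0.0035, "wx": 0, "wy": 0, "wz": 0},
    {"claw": 0.085, "dx": -0.0282, "dy": -0.0416, "dz": 0.0035, "wx": 0, "wy": 0, "wz": 0},
    {"claw": 0.085, "dx": -0.0282, "dy": -0.0416, "dz": 0.0035, "wx": 0, "wy": 0, "wz": 0},
    {"claw": 0.085, "dx": -0.0282, "dy": -0.0416, "dz": 0.0035, "wx": 0, "wy": 0, "wz": 0},
    {"claw": 0.085, "dx": -0.0282, "dy": -0.0416, "dz": 0.0035, "wx": 0, "wy": 0, "wz": 0},
    {"claw": 0.085, "dx": -0.0282, "dy": -0.0416, "dz": 0.0035, "wx": 0, "wy": 0, "wz": 0},
    {"claw": 0.085, "dx": -0.0282, "dy": -0.0416, "dz": 0.0035, "wx": 0, "wy": 0, "wz": 0},
    {"claw": 0.085, "dx": -0.0282, "dy": -0.0416, "dz": 0.0035, "wx": 0, "wy": 0, "wz": 0},
    {"claw": 0.085, "dx": -0.0282, "dy": -0.0416, "dz": 0.0035, "wx": 0, "wy": 0, "wz": 0},
    {"claw": 0.085, "dx": -0.0141, "dy": -0.0208, "dz": 0.0018, "wx": 0, "wy": 0, "wz": 0},
    {"claw": 0.085, "dx": 0, "dy": 0, "dz": 0, "wx": 0, "wy": 0, "wz": 0},
  ],
)

```text
t: 2.02
eef_pos: [0.5511, 0.1828, 0.2209]
tool_rot: [-0.0, 0.022, 1.0, -0.001]
contact_force: [-0.6, 0.5, 0.1]
gripper_width: 0.996
grasp_force: 0.0
```

```bash
python3 -c "
from h import *
o,p,d,K,C=snap('wrist','w2')
print(o['eef_pos'],abs(o['joint_vel']).max())
plan([.57,-.23,.2],60)"
```

```text
[0.55108904 0.1828109  0.2209051 ] 0.05596380359008761
t 2.08 pos [0.5503 0.1853 0.221 ] rot deg [-0.03 -0.03 27.72] then shift mm [-224.7 -349.8   21. ] F [-0.1  0.2  0.1] w 0.9963004357338544
```

View pics/w2.png

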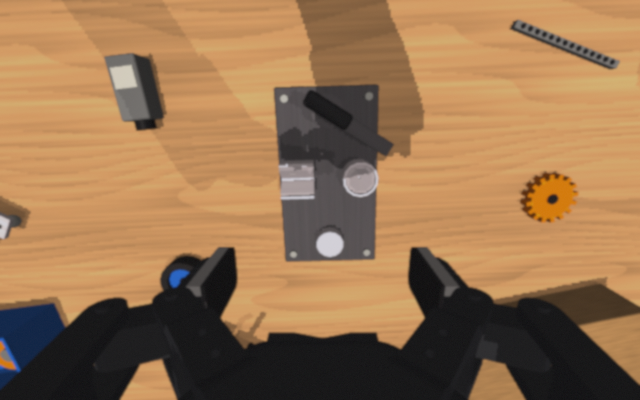

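The wrist view shows the stand with its slab corners at about (276,87), (378,85), (375,258) and (287,260). The pad is at (330,244), the cone at (360,180), the groove at (297,181) and the knob at (328,110). The arm was still settling, so I'll retake the picture and fit numerically.

```bash
cat > stand.py <<'E'
from h import *
import sys
def fit(tag):
    D=np.load(tag+".npz");p,d,K,C=D["p"],D["d"],D["K"],D["C"];W=cloud(d,K,C);z=W[...,2]
    v,u=np.mgrid[:400,:640];roi=(u>250)&(u<400)&(v>70)&(v<270)
    print("table z",np.nanmedian(z[100:200,200:250]).round(4))
    g=cv2.cvtColor(p,cv2.COLOR_RGB2GRAY)
    for n,lo,hi in(("slab",.006,.014),("pad",.023,.030),("rim",.033,.039),("arm",.055,.064),("knob",.09,.099)):
        m=roi&(z>lo)&(z<hi)
        if n in("pad","rim"): m&=g>110
        k,l,s,c=cv2.connectedComponentsWithStats(m.astype(np.uint8))
        for i in range(1,k):
            if s[i,4]>40:
                q=W[l==i];r=cv2.minEnclosingCircle((q[:,:2]*1000).astype(np.float32))
                a=cv2.minAreaRect((q[:,:2]*1000).astype(np.float32))
                print(n,s[i,4],"mean",q.mean(0).round(4),"circ",np.round(r[0],1),round(r[1],1),"rect",np.round(a[0],1),np.round(a[1],1),round(a[2],1),"px",c[i].round(1))
if __name__=="__main__":
    o,p,d,K,C=snap("wrist",sys.argv[1]);print(o["eef_pos"].round(4),abs(o["joint_vel"]).max());fit(sys.argv[1])
E
python3 stand.py w3
```

```text
[0.5503 0.1853 0.221 ] 0.04058869262930149
table z 0.0013
slab 12079 mean [0.5457 0.1885 0.0113] circ [551.3 189.6] 115.4 rect [551.3 189.4] [112.3 204.6] 89.1 px [324.9 173.9]
pad 253 mean [0.5461 0.1559 0.0273] circ [545.3 155.2] 18.6 rect [545.9 155.5] [12.9 35.8] 0.4 px [295.3 180.8]
pad 83 mean [0.5467 0.2234 0.0279] circ [546.2 223.7] 6.5 rect [545.8 223.2] [11.2 12.1] 26.3 px [357.  179.1]
pad 550 mean [0.6229 0.1881 0.0277] circ [623.4 188. ] 16.0 rect [623.6 188.4] [31.2 30.8] 20.4 px [327.1 244.3]
rim 325 mean [0.5317 0.1551 0.0362] circ [532.2 155.3] 18.3 rect [531.8 155.4] [35.5 11.3] 87.9 px [292.9 169.2]
rim 737 mean [0.5468 0.2234 0.0364] circ [546.5 223.4] 18.8 rect [546.5 223.4] [36.4 36. ] 89.8 px [357.9 180.7]
rim 367 mean [0.5587 0.1556 0.0361] circ [558.6 155.3] 18.3 rect [557.9 155. ] [35.7 12.7] 87.3 px [295.1 193.9]
arm 137 mean [0.4664 0.1966 0.0604] circ [468.2 195.2] 11.4 rect [465.9 196.7] [22.7  6.2] 56.7 px [331.  100.9]
arm 175 mean [0.4844 0.1847 0.0604] circ [482.4 186.5] 12.6 rect [485.2 184.6] [25.1  7.6] 56.6 px [318.8 121.9]
arm 735 mean [0.5013 0.2292 0.0603] circ [501.7 228.1] 24.5 rect [501.1 228.8] [48.1 13.9] 56.8 px [366.7 138.5]
knob 916 mean [0.4757 0.1902 0.0959] circ [475.9 190.4] 21.1 rect [475.9 190.5] [41.9 14. ] 56.7 px [324.6 110.9]
```

Request:
drive_tool(
  increments=[
    {"claw": 0.085, "dx": 0, "dy": 0, "dz": 0, "wx": 0, "wy": 0, "wz": 9.2},
    {"claw": 0.085, "dx": 0, "dy": 0, "dz": 0, "wx": 0, "wy": 0, "wz": 9.2},
    {"claw": 0.085, "dx": 0, "dy": 0, "dz": 0, "wx": 0, "wy": 0, "wz": 9.2},
    {"claw": 0.085, "dx": -0.014, "dy": -0.0219, "dz": 0.0013, "wx": 0, "wy": 0, "wz": 0},
    {"claw": 0.085, "dx": -0.0281, "dy": -0.0437, "dz": 0.0026, "wx": 0, "wy": 0, "wz": 0},
    {"claw": 0.085, "dx": -0.0281, "dy": -0.0437, "dz": 0.0026, "wx": 0, "wy": 0, "wz": 0},
    {"claw": 0.085, "dx": -0.0281, "dy": -0.0437, "dz": 0.0026, "wx": 0, "wy": 0, "wz": 0},
    {"claw": 0.085, "dx": -0.0281, "dy": -0.0437, "dz": 0.0026, "wx": 0, "wy": 0, "wz": 0},
    {"claw": 0.085, "dx": -0.0281, "dy": -0.0437, "dz": 0.0026, "wx": 0, "wy": 0, "wz": 0},
    {"claw": 0.085, "dx": -0.0281, "dy": -0.0437, "dz": 0.0026, "wx": 0, "wy": 0, "wz": 0},
    {"claw": 0.085, "dx": -0.0281, "dy": -0.0437, "dz": 0.0026, "wx": 0, "wy": 0, "wz": 0},
    {"claw": 0.085, "dx": -0.014, "dy": -0.0219, "dz": 0.0013, "wx": 0, "wy": 0, "wz": 0},
    {"claw": 0.085, "dx": 0, "dy": 0, "dz": 0, "wx": 0, "wy": 0, "wz": 0},
    {"claw": 0.085, "dx": 0, "dy": 0, "dz": 0, "wx": 0, "wy": 0, "wz": 0},
    {"claw": 0.085, "dx": 0, "dy": 0, "dz": 0, "wx": 0, "wy": 0, "wz": 0},
  ],
)

```text
t: 4.0
eef_pos: [0.5735, -0.2255, 0.2004]
tool_rot: [-0.0, 0.254, 0.967, 0.001]
contact_force: [0.5, -0.4, -0.2]
gripper_width: 0.993
grasp_force: 0.0
```

```bash
python3 - <<'E'
from h import *
o,p,d,K,C=snap('wrist','w4');print(o['eef_pos'].round(4),abs(o['joint_vel']).max())
W=cloud(d,K,C);z=W[...,2];v,u=np.mgrid[:400,:640]
near=np.hypot(W[...,0]-.588,W[...,1]+.24)<.1
for n,lo,hi in(("table",-.005,.005),("plate",.018,.029),("eyes",.035,.066),("top",.069,.077)):
    m=near&(z>lo)&(z<hi);k,l,s,c=cv2.connectedComponentsWithStats(m.astype(np.uint8))
    for i in range(1,k):
        if s[i,4]>60:
            q=W[l==i];a=cv2.minAreaRect((q[:,:2]*1000).astype(np.float32))
            print(n,s[i,4],"mean",q.mean(0).round(4),"rect",np.round(a[0],1),np.round(a[1],1),round(a[2],1),"px",c[i].round())
E
```

```text
[ 0.5735 -0.2255  0.2004] 0.00624219831945442
table 18450 mean [ 0.579  -0.2359  0.0013] rect [ 588.3 -240.2] [199.9 198.8] 60.5 px [316. 189.]
plate 2274 mean [ 0.5661 -0.2225  0.0251] rect [ 567.  -222.8] [87.6 28.6] 57.2 px [321. 180.]
plate 464 mean [ 0.6347 -0.2666  0.0254] rect [ 633.5 -265.8] [36.  21.4] 56.0 px [317. 252.]
eyes 382 mean [ 0.5769 -0.2296  0.0514] rect [ 577.2 -230. ] [43.3  3.4] 59.4 px [320. 199.]
eyes 72 mean [ 0.6064 -0.2611  0.0616] rect [ 606.7 -261. ] [17.5  6.3] 52.6 px [307. 243.]
eyes 69 mean [ 0.6177 -0.2434  0.0616] rect [ 617.7 -243.3] [18.5  5.6] 67.3 px [328. 244.]
top 1794 mean [ 0.5908 -0.2384  0.0729] rect [ 591.7 -238.9] [43.9 36.1] 57.5 px [319. 223.]
```

View pics/w4.png

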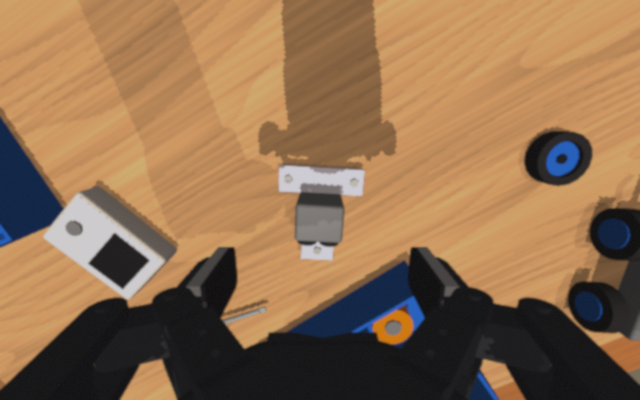

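The wrist view shows the plate with its rear bar at (321,180), housing at (319,223) and front foot end at (317,252). It is clear of its neighbours. Its pose is origin (592,-239) mm, yaw -32.7°.

```bash
python3 - <<'E'
from h import *
import station
print(getattr(station,"finger_overhang",None),get_obs().keys())
plan([.592,-.239,.120],57.3);plan([.592,-.239,.058],57.3)
E
```

```text
0.025 dict_keys(['t', 'q', 'joint_vel', 'joint_torque', 'eef_pos', 'tool_rot', 'contact_force', 'torque', 'grasp_force', 'gripper_width'])
t 4.05 pos [ 0.5735 -0.2258  0.2004] rot deg [ 0.05 -0.02  3.25] then shift mm [-22.7  -1.1  80.4] F [-0.4  0.1  0.7] w 0.9956262510838714
t 4.05 pos [ 0.5735 -0.2258  0.2004] rot deg [ 0.05 -0.02  3.25] then shift mm [-22.7  -1.1 142.4] F [-0.4  0.1  0.7] w 0.9956262510838714
```

Request:
drive_tool(
  increments=[
    {"claw": 0.085, "dx": 0, "dy": 0, "dz": 0, "wx": 0, "wy": 0, "wz": 3.25},
    {"claw": 0.085, "dx": -0.0114, "dy": -0.0006, "dz": 0.02, "wx": 0, "wy": 0, "wz": 0},
    {"claw": 0.085, "dx": -0.0113, "dy": -0.0005, "dz": 0.03, "wx": 0, "wy": 0, "wz": 0},
    {"claw": 0.085, "dx": 0, "dy": 0, "dz": 0.03, "wx": 0, "wy": 0, "wz": 0},
    {"claw": 0.085, "dx": 0, "dy": 0, "dz": 0.025, "wx": 0, "wy": 0, "wz": 0},
    {"claw": 0.085, "dx": 0, "dy": 0, "dz": 0.02, "wx": 0, "wy": 0, "wz": 0},
    {"claw": 0.085, "dx": 0, "dy": 0, "dz": 0.0174, "wx": 0, "wy": 0, "wz": 0},
    {"claw": 0.085, "dx": 0, "dy": 0, "dz": 0, "wx": 0, "wy": 0, "wz": 0},
    {"claw": 0.085, "dx": 0, "dy": 0, "dz": 0, "wx": 0, "wy": 0, "wz": 0},
    {"claw": 0.06, "dx": 0, "dy": 0, "dz": 0, "wx": 0, "wy": 0, "wz": 0},
    {"claw": 0.05, "dx": 0, "dy": 0, "dz": 0, "wx": 0, "wy": 0, "wz": 0},
    {"claw": 0.045, "dx": 0, "dy": 0, "dz": 0, "wx": 0, "wy": 0, "wz": 0},
    {"claw": 0.04, "dx": 0, "dy": 0, "dz": 0, "wx": 0, "wy": 0, "wz": 0},
    {"claw": 0.036, "dx": 0, "dy": 0, "dz": 0, "wx": 0, "wy": 0, "wz": 0},
    {"claw": 0.036, "dx": 0, "dy": 0, "dz": 0, "wx": 0, "wy": 0, "wz": 0},
    {"claw": 0.036, "dx": 0, "dy": 0, "dz": 0, "wx": 0, "wy": 0, "wz": 0},
    {"claw": 0.036, "dx": 0, "dy": 0, "dz": 0, "wx": 0, "wy": 0, "wz": 0},
  ],
  newtons=30,
)

```text
t: 6.18
eef_pos: [0.5918, -0.2412, 0.0583]
tool_rot: [0.0, 0.283, 0.959, 0.0]
contact_force: [-0.9, 0.6, 4.7]
gripper_width: 0.511
grasp_force: 31.1
```

```bash
python3 -c "
from h import *
plan([.592,-.239,.058],57.3)
print(get_obs()['grasp_force'])"
```

```text
t 6.17 pos [ 0.5918 -0.2412  0.0583] rot deg [ 0.01  0.03 -0.15] then shift mm [1.  1.9 0.3] F [-0.9  0.6  4.7] w 0.5108871168965027
31.052194833755493
```

Request:
drive_tool(
  increments=[
    {"claw": 0.036, "dx": 0, "dy": 0, "dz": -0.003, "wx": 0, "wy": 0, "wz": 0},
    {"claw": 0.036, "dx": 0, "dy": 0, "dz": -0.007, "wx": 0, "wy": 0, "wz": 0},
    {"claw": 0.036, "dx": 0, "dy": 0, "dz": -0.015, "wx": 0, "wy": 0, "wz": 0},
    {"claw": 0.036, "dx": 0, "dy": 0, "dz": -0.03, "wx": 0, "wy": 0, "wz": 0},
    {"claw": 0.036, "dx": 0, "dy": 0, "dz": -0.03, "wx": 0, "wy": 0, "wz": 0},
    {"claw": 0.036, "dx": 0, "dy": 0, "dz": -0.027, "wx": 0, "wy": 0, "wz": 0},
    {"claw": 0.036, "dx": 0, "dy": 0, "dz": -0.01, "wx": 0, "wy": 0, "wz": 0},
    {"claw": 0.036, "dx": 0, "dy": 0, "dz": 0, "wx": 0, "wy": 0, "wz": 0},
    {"claw": 0.036, "dx": 0, "dy": 0, "dz": 0, "wx": 0, "wy": 0, "wz": 0},
    {"claw": 0.036, "dx": 0, "dy": 0, "dz": 0, "wx": 0, "wy": 0, "wz": 0},
  ],
)

```text
t: 7.42
eef_pos: [0.5909, -0.2408, 0.1788]
tool_rot: [-0.001, 0.283, 0.959, -0.0]
contact_force: [-0.2, -1.0, -1.9]
gripper_width: 0.511
grasp_force: 31.0
```

```bash
cat > hand.py <<'E'
from h import *
import sys
o,p,d,K,C=snap('wrist',sys.argv[1]);print(o['eef_pos'].round(4),abs(o['joint_vel']).max(),o['grasp_force'],o['gripper_width'])
P=cloud(d,K,calibration("wrist")["mount"]);v,u=np.mgrid[:400,:640]
x,y,z=np.moveaxis(P,-1,0)
for n,lo,hi in(("top",-.035,-.008),("plate",.018,.045)):
    m=(abs(y)<.05)&(abs(x)<.08)&(z>lo)&(z<hi)&(d>0)
    if n=="top":m&=(abs(y)<.0235)
    k,l,s,c=cv2.connectedComponentsWithStats(m.astype(np.uint8))
    for i in range(1,k):
        if s[i,4]>100:
            q=P[l==i]*1000;a=cv2.minAreaRect(q[:,:2].astype(np.float32))
            f=np.linalg.lstsq(np.c_[q[:,:2]-q[:,:2].mean(0),np.ones(len(q))],q[:,2],rcond=None)[0]
            print(n,s[i,4],"mean",q.mean(0).round(1),"tilt",f.round(4),"rect",np.round(a[0],1),np.round(a[1],1),round(a[2],1),"px",c[i].round())
E
python3 hand.py w5
```

```text
[ 0.5909 -0.2408  0.1788] 0.003468871454309342 30.95119535923004 0.5108973803276509
top 9223 mean [  4.1   0.  -14.6] tilt [ 1.63000e-02  2.80000e-03 -1.46348e+01] rect [ 1.7 -0. ] [36. 47.] 0.1 px [322. 285.]
plate 8815 mean [31.3  0.1 32.7] tilt [ 1.3150e-01 -7.0000e-04  3.2701e+01] rect [31.4  0.3] [27.8 88.3] 0.0 px [323. 192.]
plate 298 mean [-56.8   0.2  33.4] tilt [-1.76400e-01 -2.30000e-03  3.33711e+01] rect [-56.8   0.2] [ 5.9 35.7] 0.7 px [323. 329.]
```

View pics/w5.png

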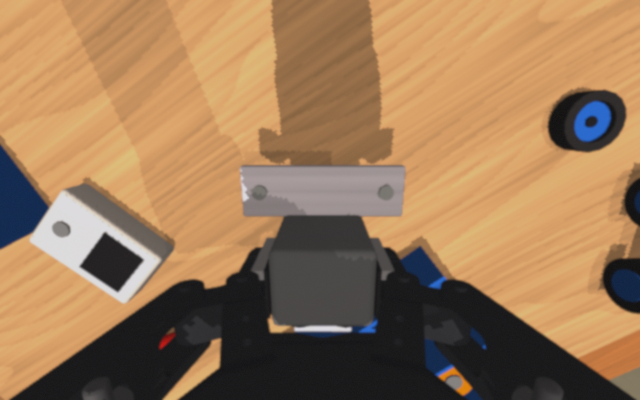

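The plate is held square between the fingers, with the rear bar at (323,192), the housing top at (322,285) and no yaw. Its origin in the hand is at tool x of about +1.4 mm, y of about 0. Next I check the pitch and plan the transfer.

```bash
python3 - <<'E'
from h import *
D=np.load("w5.npz");P=cloud(D["d"],D["K"],calibration("wrist")["mount"])*1000
x,y,z=np.moveaxis(P,-1,0)
for a,b in((22,26),(26,30),(30,34),(34,38),(38,42),(-60,-54)):
    m=(x>a)&(x<b)&(abs(y)<40)&(z>25)&(z<45);print(a,np.median(z[m]).round(2),m.sum())
m=(abs(y)<16)&(x>-13)&(x<18)&(z<-8)&(z>-25)
print(np.polyfit(x[m],z[m],1))
plan([.5771,.1889,.18],89.1)
E
```

```text
22 33.35 1026
26 33.21 1030
30 33.09 1084
34 33.34 1082
38 33.39 1143
-60 33.43 296
[ 8.15548291e-03 -1.46401745e+01]
t 7.47 pos [ 0.591  -0.2409  0.179 ] rot deg [ -0.    -0.1  -31.95] then shift mm [ 20.7 429.5  -1. ] F [-0.3 -0.6 -2. ] w 0.5098889953760304
```

Request:
drive_tool(
  increments=[
    {"claw": 0.036, "dx": 0, "dy": 0, "dz": 0, "wx": 0, "wy": 0, "wz": -4},
    {"claw": 0.036, "dx": 0, "dy": 0, "dz": 0, "wx": 0, "wy": 0, "wz": -8},
    {"claw": 0.036, "dx": 0, "dy": 0, "dz": 0, "wx": 0, "wy": 0, "wz": -8},
    {"claw": 0.036, "dx": 0, "dy": 0, "dz": 0, "wx": 0, "wy": 0, "wz": -8},
    {"claw": 0.036, "dx": 0, "dy": 0, "dz": 0, "wx": 0, "wy": 0, "wz": -3.95},
    {"claw": 0.036, "dx": 0.0009, "dy": 0.0165, "dz": 0, "wx": 0, "wy": 0, "wz": 0},
    {"claw": 0.036, "dx": 0.0018, "dy": 0.036, "dz": 0, "wx": 0, "wy": 0, "wz": 0},
    {"claw": 0.036, "dx": 0.0018, "dy": 0.036, "dz": 0, "wx": 0, "wy": 0, "wz": 0},
    {"claw": 0.036, "dx": 0.0018, "dy": 0.036, "dz": 0, "wx": 0, "wy": 0, "wz": 0},
    {"claw": 0.036, "dx": 0.0018, "dy": 0.036, "dz": 0, "wx": 0, "wy": 0, "wz": 0},
    {"claw": 0.036, "dx": 0.0018, "dy": 0.036, "dz": 0, "wx": 0, "wy": 0, "wz": 0},
    {"claw": 0.036, "dx": 0.0018, "dy": 0.036, "dz": 0, "wx": 0, "wy": 0, "wz": 0},
    {"claw": 0.036, "dx": 0.0018, "dy": 0.036, "dz": 0, "wx": 0, "wy": 0, "wz": 0},
    {"claw": 0.036, "dx": 0.0018, "dy": 0.036, "dz": 0, "wx": 0, "wy": 0, "wz": 0},
    {"claw": 0.036, "dx": 0.0018, "dy": 0.036, "dz": 0, "wx": 0, "wy": 0, "wz": 0},
    {"claw": 0.036, "dx": 0.0018, "dy": 0.036, "dz": 0, "wx": 0, "wy": 0, "wz": 0},
    {"claw": 0.036, "dx": 0.0018, "dy": 0.036, "dz": 0, "wx": 0, "wy": 0, "wz": 0},
    {"claw": 0.036, "dx": 0.0009, "dy": 0.017, "dz": 0, "wx": 0, "wy": 0, "wz": 0},
    {"claw": 0.036, "dx": 0, "dy": 0, "dz": 0, "wx": 0, "wy": 0, "wz": 0},
    {"claw": 0.036, "dx": 0, "dy": 0, "dz": 0, "wx": 0, "wy": 0, "wz": 0},
  ],
)

```text
t: 9.98
eef_pos: [0.5768, 0.1867, 0.1799]
tool_rot: [-0.0, 0.009, 1.0, -0.001]
contact_force: [-0.1, -0.2, -1.9]
gripper_width: 0.514
grasp_force: 31.1
```

```bash
python3 hand.py w6; python3 -c "
from h import *
plan([.5771,.1889,.11],89.1)"
```

```text
[0.5768 0.1867 0.1799] 0.01182764897466484 31.116596460342407 0.514065652750749
top 9130 mean [  3.9  -0.2 -14.5] tilt [  0.0273   0.0289 -14.4962] rect [ 1.7 -0. ] [47.  36.1] 90.0 px [321. 285.]
plate 8822 mean [31.2  0.3 32.7] tilt [ 1.29800e-01 -2.00000e-04  3.26999e+01] rect [31.3  0.3] [88.2 27.9] 90.0 px [322. 192.]
plate 300 mean [-56.7   0.3  33.3] tilt [-1.53100e-01 -1.20000e-03  3.32955e+01] rect [-56.5   0.3] [35.7  5.6] 88.9 px [322. 329.]
t 10.03 pos [0.5769 0.1864 0.1799] rot deg [-0.07 -0.   -0.17] then shift mm [-0.1  2.5 69.9] F [ 0.9  0.2 -2.5] w 0.5140652715625632
```

Request:
drive_tool(
  increments=[
    {"claw": 0.036, "dx": 0, "dy": 0.0012, "dz": 0.01, "wx": 0, "wy": 0, "wz": -0.17},
    {"claw": 0.036, "dx": 0, "dy": 0.0012, "dz": 0.02, "wx": 0, "wy": 0, "wz": 0},
    {"claw": 0.036, "dx": 0, "dy": 0, "dz": 0.02, "wx": 0, "wy": 0, "wz": 0},
    {"claw": 0.036, "dx": 0, "dy": 0, "dz": 0.013, "wx": 0, "wy": 0, "wz": 0},
    {"claw": 0.036, "dx": 0, "dy": 0, "dz": 0.007, "wx": 0, "wy": 0, "wz": 0},
    {"claw": 0.036, "dx": 0, "dy": 0, "dz": 0, "wx": 0, "wy": 0, "wz": 0},
    {"claw": 0.036, "dx": 0, "dy": 0, "dz": 0, "wx": 0, "wy": 0, "wz": 0},
    {"claw": 0.036, "dx": 0, "dy": 0, "dz": 0, "wx": 0, "wy": 0, "wz": 0},
  ],
)

```text
t: 11.02
eef_pos: [0.5772, 0.1913, 0.1107]
tool_rot: [0.001, 0.006, 1.0, 0.0]
contact_force: [0.0, -0.2, -0.6]
gripper_width: 0.511
grasp_force: 31.1
```

```bash
python3 - <<'E'
from h import *
plan([.5771,.1889,.096],89.1);snap("side","s1")
p=cv2.imread("pics/s1.png");cv2.imwrite("pics/s1c.png",cv2.resize(p[200:310,250:390],None,fx=5,fy=5,interpolation=2))
E
```

```text
t 11.03 pos [0.5772 0.1913 0.1107] rot deg [0.03 0.06 0.17] then shift mm [ 0.  -2.4 14.7] F [ 0.  -0.2 -0.6] w 0.5110685179548226
```

View pics/s1c.png

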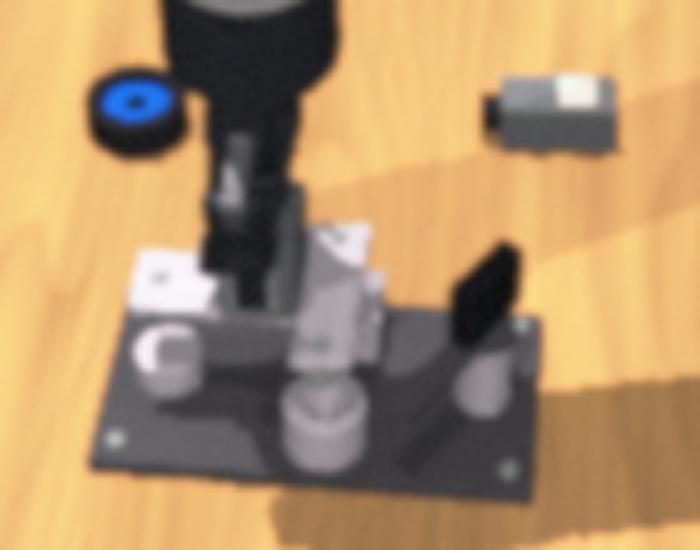

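The side view shows the plate hovering level, with the cone foot at about (320,345) just above the cone at (322,400) and its front end over the pad. I correct y by -2.4 mm, lower to 10 mm above the seats and let the arm settle.

Request:
drive_tool(
  increments=[
    {"claw": 0.036, "dx": 0, "dy": -0.0024, "dz": 0.005, "wx": 0, "wy": 0, "wz": 0.1},
    {"claw": 0.036, "dx": 0, "dy": 0, "dz": 0.005, "wx": 0, "wy": 0, "wz": 0},
    {"claw": 0.036, "dx": 0, "dy": 0, "dz": 0.005, "wx": 0, "wy": 0, "wz": 0},
    {"claw": 0.036, "dx": 0, "dy": 0, "dz": 0, "wx": 0, "wy": 0, "wz": 0},
    {"claw": 0.036, "dx": 0, "dy": 0, "dz": 0, "wx": 0, "wy": 0, "wz": 0},
    {"claw": 0.036, "dx": 0, "dy": 0, "dz": 0, "wx": 0, "wy": 0, "wz": 0},
    {"claw": 0.036, "dx": 0, "dy": 0, "dz": 0, "wx": 0, "wy": 0, "wz": 0},
    {"claw": 0.036, "dx": 0, "dy": 0, "dz": 0, "wx": 0, "wy": 0, "wz": 0},
  ],
)

```text
t: 12.08
eef_pos: [0.5768, 0.1887, 0.0951]
tool_rot: [0.0, 0.007, 1.0, 0.0]
contact_force: [0.4, -0.3, -1.2]
gripper_width: 0.513
grasp_force: 31.1
```

```bash
python3 hand.py w7; python3 -c "
from h import *
plan([.5771,.1889,.0847],89.1)"
```

```text
[0.5768 0.1887 0.0951] 0.001213564967558707 31.095051169395447 0.5134305677716483
top 9134 mean [  4.   -0.2 -14.5] tilt [  0.0293   0.0277 -14.5005] rect [ 1.7 -0. ] [36.4 47. ] 0.3 px [321. 285.]
plate 1223 mean [73.6 39.4 35. ] tilt [-5.70000e-02 -3.33000e-02  3.49862e+01] rect [76.4 38.8] [14.1 34.6] 32.7 px [400. 109.]
plate 8826 mean [31.2  0.3 32.7] tilt [ 1.3370e-01 -3.0000e-04  3.2673e+01] rect [31.4  0.3] [28.  88.2] 0.2 px [322. 192.]
plate 299 mean [-56.8   0.4  33.4] tilt [-2.1680e-01  1.4000e-03  3.3371e+01] rect [-56.8   0.3] [35.8  6.4] 88.0 px [323. 329.]
t 12.12 pos [0.5767 0.1887 0.095 ] rot deg [0.   0.   0.07] then shift mm [-0.4  0.2 10.3] F [ 0.5 -0.  -2.6] w 0.510149977862739
```

Request:
drive_tool(
  increments=[
    {"claw": 0.036, "dx": -0.0003, "dy": 0, "dz": 0.0015, "wx": 0, "wy": 0, "wz": 0},
    {"claw": 0.036, "dx": 0, "dy": 0, "dz": 0.0015, "wx": 0, "wy": 0, "wz": 0},
    {"claw": 0.036, "dx": 0, "dy": 0, "dz": 0.0015, "wx": 0, "wy": 0, "wz": 0},
    {"claw": 0.036, "dx": 0, "dy": 0, "dz": 0.001, "wx": 0, "wy": 0, "wz": 0},
    {"claw": 0.036, "dx": 0, "dy": 0, "dz": 0.001, "wx": 0, "wy": 0, "wz": 0},
    {"claw": 0.036, "dx": 0, "dy": 0, "dz": 0.0008, "wx": 0, "wy": 0, "wz": 0},
    {"claw": 0.036, "dx": 0, "dy": 0, "dz": 0.0006, "wx": 0, "wy": 0, "wz": 0},
    {"claw": 0.036, "dx": 0, "dy": 0, "dz": 0, "wx": 0, "wy": 0, "wz": 0},
    {"claw": 0.036, "dx": 0, "dy": 0, "dz": 0, "wx": 0, "wy": 0, "wz": 0},
  ],
)

```text
t: 13.25
eef_pos: [0.577, 0.1887, 0.0871]
tool_rot: [0.0, 0.007, 1.0, 0.0]
contact_force: [0.5, -0.2, -1.9]
gripper_width: 0.512
grasp_force: 31.1
```

```bash
python3 -c "
from h import *
print(get_obs()['torque'])
plan([.5771,.1889,.0847],89.1)"
```

```text
[-0.0257536   0.02292594 -0.00604699]
t 13.25 pos [0.577  0.1887 0.0871] rot deg [0.01 0.01 0.07] then shift mm [-0.1  0.2  2.4] F [ 0.5 -0.2 -1.9] w 0.5121105168750409
```

Request:
drive_tool(
  increments=[
    {"claw": 0.036, "dx": 0, "dy": 0, "dz": 0.0005, "wx": 0, "wy": 0, "wz": 0},
    {"claw": 0.036, "dx": 0, "dy": 0, "dz": 0.0005, "wx": 0, "wy": 0, "wz": 0},
    {"claw": 0.036, "dx": 0, "dy": 0, "dz": 0.0004, "wx": 0, "wy": 0, "wz": 0},
    {"claw": 0.036, "dx": 0, "dy": 0, "dz": 0.0003, "wx": 0, "wy": 0, "wz": 0},
    {"claw": 0.036, "dx": 0, "dy": 0, "dz": 0.0003, "wx": 0, "wy": 0, "wz": 0},
    {"claw": 0.036, "dx": 0, "dy": 0, "dz": 0, "wx": 0, "wy": 0, "wz": 0},
    {"claw": 0.036, "dx": 0, "dy": 0, "dz": 0, "wx": 0, "wy": 0, "wz": 0},
  ],
)

```text
t: 14.12
eef_pos: [0.5769, 0.1887, 0.0851]
tool_rot: [-0.0, 0.007, 1.0, 0.0]
contact_force: [-0.4, 0.6, -0.5]
gripper_width: 0.508
grasp_force: 31.1
```

Request:
drive_tool(
  increments=[
    {"claw": 0.036, "dx": 0, "dy": 0, "dz": 0.0003, "wx": 0, "wy": 0, "wz": 0},
    {"claw": 0.036, "dx": 0, "dy": 0, "dz": 0.0003, "wx": 0, "wy": 0, "wz": 0},
    {"claw": 0.036, "dx": 0, "dy": 0, "dz": 0, "wx": 0, "wy": 0, "wz": 0},
    {"claw": 0.036, "dx": 0, "dy": 0, "dz": 0, "wx": 0, "wy": 0, "wz": 0},
  ],
)

```text
t: 14.62
eef_pos: [0.577, 0.1887, 0.0849]
tool_rot: [-0.0, 0.007, 1.0, 0.0]
contact_force: [-2.5, -0.4, 6.0]
gripper_width: 0.514
grasp_force: 31.8
```

```bash
python3 -c "
from h import *
print(get_obs()['torque'])
plan([.5771,.1889,.0847],89.1)"
```

```text
[-0.19470008  0.82103061  0.00778719]
t 14.62 pos [0.577  0.1887 0.0849] rot deg [ 0.01 -0.    0.07] then shift mm [-0.1  0.2  0.2] F [-2.5 -0.4  6. ] w 0.5141870995854424
```

Contact came at 6 N, with about 0.2 mm left to go. I ease it 0.3 mm backward to relieve the wall force, then open slowly.

Request:
drive_tool(
  increments=[
    {"claw": 0.036, "dx": 0.0003, "dy": 0, "dz": 0, "wx": 0, "wy": 0, "wz": 0},
    {"claw": 0.036, "dx": 0, "dy": 0, "dz": 0, "wx": 0, "wy": 0, "wz": 0},
    {"claw": 0.036, "dx": 0, "dy": 0, "dz": 0, "wx": 0, "wy": 0, "wz": 0},
  ],
  newtons=20,
)

```text
t: 15.0
eef_pos: [0.5769, 0.1887, 0.0848]
tool_rot: [0.0, 0.007, 1.0, 0.0]
contact_force: [-2.6, -1.3, 5.5]
gripper_width: 0.51
grasp_force: 31.8
```

Request:
drive_tool(
  increments=[
    {"claw": 0.042, "dx": 0, "dy": 0, "dz": 0, "wx": 0, "wy": 0, "wz": 0},
    {"claw": 0.0435, "dx": 0, "dy": 0, "dz": 0, "wx": 0, "wy": 0, "wz": 0},
    {"claw": 0.045, "dx": 0, "dy": 0, "dz": 0, "wx": 0, "wy": 0, "wz": 0},
    {"claw": 0.047, "dx": 0, "dy": 0, "dz": 0, "wx": 0, "wy": 0, "wz": 0},
    {"claw": 0.05, "dx": 0, "dy": 0, "dz": 0, "wx": 0, "wy": 0, "wz": 0},
    {"claw": 0.056, "dx": 0, "dy": 0, "dz": 0, "wx": 0, "wy": 0, "wz": 0},
    {"claw": 0.062, "dx": 0, "dy": 0, "dz": 0, "wx": 0, "wy": 0, "wz": 0},
    {"claw": 0.066, "dx": 0, "dy": 0, "dz": 0, "wx": 0, "wy": 0, "wz": 0},
    {"claw": 0.066, "dx": 0, "dy": 0, "dz": 0, "wx": 0, "wy": 0, "wz": 0},
  ],
)

```text
t: 16.12
eef_pos: [0.5767, 0.1887, 0.0845]
tool_rot: [-0.0, 0.007, 1.0, 0.0]
contact_force: [0.5, -0.1, -0.2]
gripper_width: 0.769
grasp_force: 0.0
```

```bash
python3 hand.py w8; python3 -c "
from h import *
plan([.5771,.1889,.0847],89.1)"
```

```text
[0.5767 0.1887 0.0845] 0.004317834847704661 0.0 0.769161497969417
top 8563 mean [  4.    0.1 -14.6] tilt [ 4.56000e-02 -1.00000e-03 -1.45907e+01] rect [1.5 0.1] [44.1 36.6] 89.9 px [322. 285.]
plate 1397 mean [73.4 39.6 24.4] tilt [-0.0583 -0.0365 24.4078] rect [76.4 38.8] [14.  34.6] 32.2 px [406. 109.]
plate 8883 mean [31.3  0.4 32.4] tilt [1.26300e-01 3.00000e-04 3.23545e+01] rect [31.2  0.4] [28.3 88.2] 0.2 px [323. 192.]
plate 260 mean [-56.7   0.   32.9] tilt [-2.09300e-01 -2.50000e-03  3.28667e+01] rect [-56.6   0.3] [ 4.5 35.6] 0.2 px [322. 329.]
t 16.18 pos [0.5767 0.1887 0.0845] rot deg [0.   0.   0.07] then shift mm [-0.4  0.2 -0.2] F [ 0.2 -0.5 -0.3] w 0.7754576670623635
```

Request:
drive_tool(
  increments=[
    {"claw": 0.066, "dx": 0, "dy": 0, "dz": -0.004, "wx": 0, "wy": 0, "wz": 0},
    {"claw": 0.066, "dx": 0, "dy": 0, "dz": -0.008, "wx": 0, "wy": 0, "wz": 0},
    {"claw": 0.066, "dx": 0, "dy": 0, "dz": -0.015, "wx": 0, "wy": 0, "wz": 0},
    {"claw": 0.066, "dx": 0, "dy": 0, "dz": -0.025, "wx": 0, "wy": 0, "wz": 0},
    {"claw": 0.066, "dx": 0, "dy": 0, "dz": -0.03, "wx": 0, "wy": 0, "wz": 0},
    {"claw": 0.066, "dx": 0, "dy": 0, "dz": -0.03, "wx": 0, "wy": 0, "wz": 0},
    {"claw": 0.066, "dx": 0, "dy": 0, "dz": -0.013, "wx": 0, "wy": 0, "wz": 0},
    {"claw": 0.066, "dx": 0, "dy": 0, "dz": 0, "wx": 0, "wy": 0, "wz": 0},
    {"claw": 0.066, "dx": 0, "dy": 0, "dz": 0, "wx": 0, "wy": 0, "wz": 0},
    {"claw": 0.066, "dx": 0, "dy": 0, "dz": 0, "wx": 0, "wy": 0, "wz": 0},
  ],
)

```text
t: 17.42
eef_pos: [0.5761, 0.1885, 0.2082]
tool_rot: [-0.001, 0.007, 1.0, -0.0]
contact_force: [-0.1, 0.5, -0.4]
gripper_width: 0.774
grasp_force: 0.0
```

```bash
cat > seat.py <<'E'
from h import *
import sys
o,p,d,K,C=snap("wrist",sys.argv[1]);W=cloud(d,K,C)
c,s=np.cos(np.radians(-.9)),np.sin(np.radians(-.9))
S=(W-[.5758,.1889,0])*1000;x=S[...,0]*c+S[...,1]*s;y=-S[...,0]*s+S[...,1]*c;z=S[...,2]
def med(n,a,b,e,f,lo,hi):
    m=(x>a)&(x<b)&(y>e)&(y<f)&(z>lo)&(z<hi);print(n,np.median(z[m]).round(2),m.sum())
med("rearL",-42,-20,28,42,42,60);med("rearR",-42,-20,-42,-28,42,60);med("front",48,60,-16,16,42,60);med("slab",-120,70,-54,54,5,15)
for n,lo,hi in(("top",93,106),("plate",46,56),("knobtop",88,104)):
    m=(abs(x)<70)&(abs(y)<50)&(z>lo)&(z<hi) if n!="knobtop" else (abs(x+100)<30)&(abs(y)<30)&(z>lo)&(z<hi)
    k,l,st,ce=cv2.connectedComponentsWithStats(m.astype(np.uint8))
    for i in range(1,k):
        if st[i,4]>60:
            a=cv2.minAreaRect(np.c_[x[l==i],y[l==i]].astype(np.float32));print(n,"rect(stand)",np.round(a[0],1),np.round(a[1],1),round(a[2],1))
plan([.4759,.1904,.15],146.7)
E
python3 seat.py w9
```

```text
rearL 51.79 336
rearR 51.67 339
front 51.75 303
slab 11.23 8971
top rect(stand) [-0.6 -0.1] [35.6 44. ] 0.4
plate rect(stand) [-30.1   0. ] [28. 88.] 0.0
plate rect(stand) [47.2  0.4] [24.2 35.1] 0.2
knobtop rect(stand) [-100.   -0.] [42.  14.2] 57.3
t 17.48 pos [0.5762 0.1885 0.2084] rot deg [ 1.000e-02 -1.200e-01 -5.753e+01] then shift mm [53.5 84.8 58.4] F [ 0.8 -0.  -0.4] w 0.7754696930162298
```

View pics/w9.png

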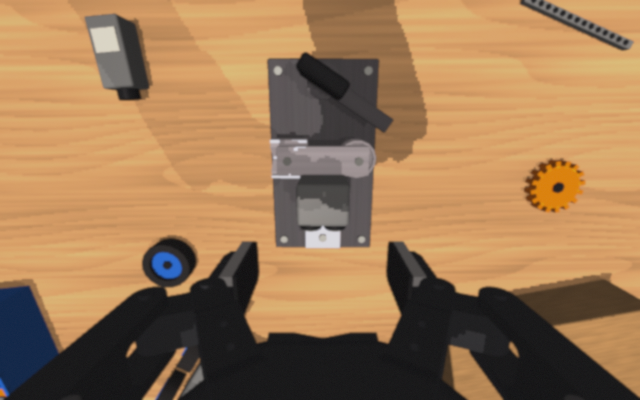

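The plate is fully settled: rear left, rear right and front are level within 0.1 mm and 40.5 mm above the slab, where 40.4 is expected. It is centred on the stand. In the picture the knob is at (323,75), with the latch arm clear towards (385,120). Now the latch.

```bash
python3 -c "
from h import *
print(get_obs()['q'].round(2))
plan([.4759,.1904,.15],146.4)"
```

```text
[-0.49  0.41  0.09  1.78 -0.05  0.95  1.18]
t 17.48 pos [0.5762 0.1885 0.2084] rot deg [ 1.000e-02 -1.200e-01 -5.723e+01] then shift mm [53.9 84.6 58.4] F [ 0.8 -0.  -0.4] w 0.7754696930162298
```

Request:
drive_tool(
  increments=[
    {"claw": 0.05, "dx": 0, "dy": 0, "dz": 0, "wx": 0, "wy": 0, "wz": -6},
    {"claw": 0.05, "dx": 0, "dy": 0, "dz": 0, "wx": 0, "wy": 0, "wz": -9.5},
    {"claw": 0.05, "dx": 0, "dy": 0, "dz": 0, "wx": 0, "wy": 0, "wz": -9.5},
    {"claw": 0.05, "dx": 0, "dy": 0, "dz": 0, "wx": 0, "wy": 0, "wz": -9.5},
    {"claw": 0.05, "dx": 0, "dy": 0, "dz": 0, "wx": 0, "wy": 0, "wz": -9.5},
    {"claw": 0.05, "dx": 0, "dy": 0, "dz": 0, "wx": 0, "wy": 0, "wz": -9.5},
    {"claw": 0.05, "dx": 0, "dy": 0, "dz": 0, "wx": 0, "wy": 0, "wz": -3.7},
    {"claw": 0.05, "dx": 0.0135, "dy": 0.021, "dz": 0.014, "wx": 0, "wy": 0, "wz": 0},
    {"claw": 0.05, "dx": 0.0135, "dy": 0.021, "dz": 0.015, "wx": 0, "wy": 0, "wz": 0},
    {"claw": 0.05, "dx": 0.0135, "dy": 0.021, "dz": 0.015, "wx": 0, "wy": 0, "wz": 0},
    {"claw": 0.05, "dx": 0.013, "dy": 0.021, "dz": 0.014, "wx": 0, "wy": 0, "wz": 0},
    {"claw": 0.05, "dx": 0, "dy": 0, "dz": 0, "wx": 0, "wy": 0, "wz": 0},
    {"claw": 0.05, "dx": 0, "dy": 0, "dz": 0, "wx": 0, "wy": 0, "wz": 0},
    {"claw": 0.05, "dx": 0, "dy": 0, "dz": 0, "wx": 0, "wy": 0, "wz": 0},
    {"claw": 0.05, "dx": 0, "dy": 0, "dz": 0, "wx": 0, "wy": 0, "wz": 0},
  ],
)

```text
t: 19.35
eef_pos: [0.4779, 0.1907, 0.1518]
tool_rot: [0.0, -0.472, 0.882, -0.0]
contact_force: [-0.2, -0.2, -1.0]
gripper_width: 0.583
grasp_force: 0.0
```

```bash
python3 -c "
from h import *
print(get_obs()['q'].round(2))
plan([.4759,.1904,.089],146.4)"
```

```text
[-0.38  0.35 -0.14  2.03  0.07  0.77  1.99]
t 19.35 pos [0.4779 0.1907 0.1518] rot deg [-0.03  0.05 -0.06] then shift mm [ 1.4  1.5 62.8] F [-0.2 -0.2 -1. ] w 0.583232651737831
```

Request:
drive_tool(
  increments=[
    {"claw": 0.05, "dx": 0.0007, "dy": 0.0007, "dz": 0.01, "wx": 0, "wy": 0, "wz": 0},
    {"claw": 0.05, "dx": 0.0007, "dy": 0.0008, "dz": 0.015, "wx": 0, "wy": 0, "wz": 0},
    {"claw": 0.05, "dx": 0, "dy": 0, "dz": 0.015, "wx": 0, "wy": 0, "wz": 0},
    {"claw": 0.05, "dx": 0, "dy": 0, "dz": 0.013, "wx": 0, "wy": 0, "wz": 0},
    {"claw": 0.05, "dx": 0, "dy": 0, "dz": 0.007, "wx": 0, "wy": 0, "wz": 0},
    {"claw": 0.05, "dx": 0, "dy": 0, "dz": 0.002, "wx": 0, "wy": 0, "wz": 0},
    {"claw": 0.05, "dx": 0, "dy": 0, "dz": 0, "wx": 0, "wy": 0, "wz": 0},
    {"claw": 0.05, "dx": 0, "dy": 0, "dz": 0, "wx": 0, "wy": 0, "wz": 0},
    {"claw": 0.05, "dx": 0, "dy": 0, "dz": 0, "wx": 0, "wy": 0, "wz": 0},
    {"claw": 0.05, "dx": 0, "dy": 0, "dz": 0, "wx": 0, "wy": 0, "wz": 0},
  ],
)

```text
t: 20.6
eef_pos: [0.4752, 0.1904, 0.0897]
tool_rot: [0.0, -0.472, 0.881, -0.0]
contact_force: [-1.0, -0.9, 0.5]
gripper_width: 0.586
grasp_force: 0.0
```

```bash
python3 -c "
from h import *
plan([.4759,.1904,.089],146.4)"
```

```text
t 20.6 pos [0.4752 0.1904 0.0897] rot deg [-0.01  0.02 -0.03] then shift mm [-0.4 -0.6  0.7] F [-1.  -0.9  0.5] w 0.5855187742707735
```

Good. I correct 0.5 mm and close on the knob at 30 N.

Request:
drive_tool(
  increments=[
    {"claw": 0.04, "dx": -0.0004, "dy": -0.0005, "dz": 0, "wx": 0, "wy": 0, "wz": 0},
    {"claw": 0.03, "dx": 0, "dy": 0, "dz": 0, "wx": 0, "wy": 0, "wz": 0},
    {"claw": 0.02, "dx": 0, "dy": 0, "dz": 0, "wx": 0, "wy": 0, "wz": 0},
    {"claw": 0.015, "dx": 0, "dy": 0, "dz": 0, "wx": 0, "wy": 0, "wz": 0},
    {"claw": 0.01, "dx": 0, "dy": 0, "dz": 0, "wx": 0, "wy": 0, "wz": 0},
    {"claw": 0.006, "dx": 0, "dy": 0, "dz": 0, "wx": 0, "wy": 0, "wz": 0},
    {"claw": 0.006, "dx": 0, "dy": 0, "dz": 0, "wx": 0, "wy": 0, "wz": 0},
    {"claw": 0.006, "dx": 0, "dy": 0, "dz": 0, "wx": 0, "wy": 0, "wz": 0},
  ],
  newtons=30,
)

```text
t: 21.6
eef_pos: [0.4759, 0.1903, 0.0896]
tool_rot: [0.0, -0.472, 0.881, -0.0]
contact_force: [1.0, -1.4, 1.9]
gripper_width: 0.157
grasp_force: 32.3
```

```bash
python3 -c "
from h import *
print(get_obs()['torque'].round(3))
plan([.4759,.1904,.089],89.1)"
```

```text
[-0.269 -0.197  0.025]
t 21.6 pos [0.4759 0.1903 0.0896] rot deg [-1.000e-02  1.000e-02  5.726e+01] then shift mm [0.  0.1 0.6] F [ 1.  -1.4  1.9] w 0.15743151211422637
```

Request:
drive_tool(
  increments=[
    {"claw": 0.006, "dx": 0, "dy": 0, "dz": 0, "wx": 0, "wy": 0, "wz": 2},
    {"claw": 0.006, "dx": 0, "dy": 0, "dz": 0, "wx": 0, "wy": 0, "wz": 4},
    {"claw": 0.006, "dx": 0, "dy": 0, "dz": 0, "wx": 0, "wy": 0, "wz": 4},
    {"claw": 0.006, "dx": 0, "dy": 0, "dz": 0, "wx": 0, "wy": 0, "wz": 4},
    {"claw": 0.006, "dx": 0, "dy": 0, "dz": 0, "wx": 0, "wy": 0, "wz": 4},
    {"claw": 0.006, "dx": 0, "dy": 0, "dz": 0, "wx": 0, "wy": 0, "wz": 4},
    {"claw": 0.006, "dx": 0, "dy": 0, "dz": 0, "wx": 0, "wy": 0, "wz": 4},
    {"claw": 0.006, "dx": 0, "dy": 0, "dz": 0, "wx": 0, "wy": 0, "wz": 4},
    {"claw": 0.006, "dx": 0, "dy": 0, "dz": 0, "wx": 0, "wy": 0, "wz": 4},
    {"claw": 0.006, "dx": 0, "dy": 0, "dz": 0, "wx": 0, "wy": 0, "wz": 4},
    {"claw": 0.006, "dx": 0, "dy": 0, "dz": 0, "wx": 0, "wy": 0, "wz": 4},
    {"claw": 0.006, "dx": 0, "dy": 0, "dz": 0, "wx": 0, "wy": 0, "wz": 4},
    {"claw": 0.006, "dx": 0, "dy": 0, "dz": 0, "wx": 0, "wy": 0, "wz": 4},
    {"claw": 0.006, "dx": 0, "dy": 0, "dz": 0, "wx": 0, "wy": 0, "wz": 4},
    {"claw": 0.006, "dx": 0, "dy": 0, "dz": 0, "wx": 0, "wy": 0, "wz": 2},
    {"claw": 0.006, "dx": 0, "dy": 0, "dz": 0, "wx": 0, "wy": 0, "wz": 0},
    {"claw": 0.006, "dx": 0, "dy": 0, "dz": 0, "wx": 0, "wy": 0, "wz": 0},
    {"claw": 0.006, "dx": 0, "dy": 0, "dz": 0, "wx": 0, "wy": 0, "wz": 0},
  ],
)

```text
t: 23.85
eef_pos: [0.4759, 0.1903, 0.0896]
tool_rot: [0.0, -0.003, 1.0, 0.0]
contact_force: [1.8, -2.7, 2.9]
gripper_width: 0.158
grasp_force: 32.4
```

```bash
python3 -c "
from h import *
print(get_obs()['torque'].round(3))
plan([.4759,.1904,.089],89.1)"
```

```text
[-0.591 -0.356 -0.005]
t 23.85 pos [0.4759 0.1903 0.0896] rot deg [0.   0.02 1.27] then shift mm [0.  0.1 0.6] F [ 1.8 -2.7  2.9] w 0.15760462528016161
```

Request:
drive_tool(
  increments=[
    {"claw": 0.006, "dx": 0, "dy": 0, "dz": 0, "wx": 0, "wy": 0, "wz": 0.8},
    {"claw": 0.006, "dx": 0, "dy": 0, "dz": 0, "wx": 0, "wy": 0, "wz": 0.8},
    {"claw": 0.006, "dx": 0, "dy": 0, "dz": 0, "wx": 0, "wy": 0, "wz": 0.7},
    {"claw": 0.006, "dx": 0, "dy": 0, "dz": 0, "wx": 0, "wy": 0, "wz": 0},
    {"claw": 0.006, "dx": 0, "dy": 0, "dz": 0, "wx": 0, "wy": 0, "wz": 0},
  ],
)

```text
t: 24.48
eef_pos: [0.4759, 0.1903, 0.0896]
tool_rot: [0.0, 0.017, 1.0, -0.0]
contact_force: [2.4, -5.3, 3.5]
gripper_width: 0.162
grasp_force: 35.7
```

```bash
python3 -c "
from h import *
print(get_obs()['torque'].round(3))
plan([.4759,.1904,.089],89.1)"
```

```text
[-0.811 -0.673  0.653]
t 24.48 pos [0.4759 0.1903 0.0896] rot deg [-0.01  0.02 -0.99] then shift mm [0.  0.1 0.6] F [ 2.4 -5.3  3.5] w 0.16174051440067624
```

The moment has risen to 0.65 N·m, so the latch is at its end stop. I open, go up and check.

Request:
drive_tool(
  increments=[
    {"claw": 0.02, "dx": 0, "dy": 0, "dz": 0, "wx": 0, "wy": 0, "wz": 0},
    {"claw": 0.035, "dx": 0, "dy": 0, "dz": 0, "wx": 0, "wy": 0, "wz": 0},
    {"claw": 0.05, "dx": 0, "dy": 0, "dz": 0, "wx": 0, "wy": 0, "wz": 0},
    {"claw": 0.05, "dx": 0, "dy": 0, "dz": 0, "wx": 0, "wy": 0, "wz": 0},
    {"claw": 0.05, "dx": 0, "dy": 0, "dz": 0, "wx": 0, "wy": 0, "wz": 0},
    {"claw": 0.05, "dx": 0, "dy": 0, "dz": -0.005, "wx": 0, "wy": 0, "wz": 0},
    {"claw": 0.05, "dx": 0, "dy": 0, "dz": -0.015, "wx": 0, "wy": 0, "wz": 0},
    {"claw": 0.05, "dx": 0, "dy": 0, "dz": -0.025, "wx": 0, "wy": 0, "wz": 0},
    {"claw": 0.05, "dx": 0, "dy": 0, "dz": -0.025, "wx": 0, "wy": 0, "wz": 0},
    {"claw": 0.05, "dx": -0.03, "dy": 0, "dz": -0.025, "wx": 0, "wy": 0, "wz": 0},
    {"claw": 0.05, "dx": -0.03, "dy": 0, "dz": -0.02, "wx": 0, "wy": 0, "wz": 0},
    {"claw": 0.05, "dx": -0.02, "dy": 0, "dz": 0, "wx": 0, "wy": 0, "wz": 0},
    {"claw": 0.05, "dx": 0, "dy": 0, "dz": 0, "wx": 0, "wy": 0, "wz": 0},
    {"claw": 0.05, "dx": 0, "dy": 0, "dz": 0, "wx": 0, "wy": 0, "wz": 0},
    {"claw": 0.05, "dx": 0, "dy": 0, "dz": 0, "wx": 0, "wy": 0, "wz": 0},
    {"claw": 0.05, "dx": 0, "dy": 0, "dz": 0, "wx": 0, "wy": 0, "wz": 0},
  ],
)

```text
t: 26.48
eef_pos: [0.5551, 0.1878, 0.2045]
tool_rot: [-0.0, 0.017, 1.0, -0.0]
contact_force: [-0.5, 0.4, -0.6]
gripper_width: 0.586
grasp_force: 0.0
```

```bash
python3 seat.py w10
```

```text
rearL 51.82 330
rearR 51.73 326
front 51.73 300
slab 11.3 8782
top rect(stand) [-0.4 -0.3] [35.9 43.6] 0.3
plate rect(stand) [-30.2   0. ] [88.  27.8] 90.0
plate rect(stand) [49.4  0.3] [35.4 20.2] 89.0
knobtop rect(stand) [-1.004e+02 -1.000e-01] [13.7 41.7] 89.4
t 26.52 pos [0.5552 0.1878 0.2045] rot deg [ 1.00e-02 -2.00e-02 -5.86e+01] then shift mm [41.4 67.7 54.5] F [-0.8  0.4 -0.4] w 0.585801838183923
```

View pics/w10.png

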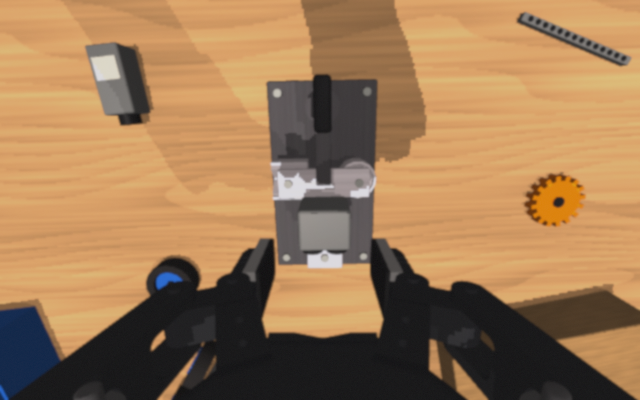

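The knob at (322,103) lies along the stand, the latch arm reaches over the rear bar at (322,183), and the plate heights are unchanged. Handing in.

```bash
python3 -c "
from station import *
print(hand_in())"
```

```text
the job is handed in; nothing more can be done
None
```

The sensor plate is settled in all three seats (level within 0.1 mm), the latch is turned to its end stop over it, and the job was handed in at about 26.5 s; no verdict came back.

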